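# Wind a trigger wheel and set its pickup

### The arm

A 6-joint arm with a two-finger parallel gripper is mounted at the origin on a cart in front of the work surface, level with it; the furniture and walls round the work are solid. World frame = base frame: x ahead of the robot, y to its left, z up, the work surface at z = 0. Lengths are in m, angles in degrees, forces in N, time in s.
With the tool pointing down it reaches from about 0.4 to 0.825 m from the base axis. Payload 7 kg.
Tool frame: the origin (TCP) lies midway between the tips of the shut fingers; the grasp point (between the pads) lies r.grip_depth behind it (r.grip_depth is the distance from the TCP to the grasp point, in m); z points along the fingers, y is the line along which they close (so a half turn about z gives the same grasp; the last joint's range is limited). The gripper opens to 88 mm and grips with 3 to 60 N. Pads are 19 mm wide; open, the fingers measure 130 mm over their backs; the gripper's body (78 mm by 193 mm) begins 47 mm behind the grasp point.
Start: joints at [92.481, 20.546, 0.682, 0, -70.136, -16.507], TCP at [0.164, 0.655, 0.227] pointing down, gripper open.
Joint ranges: [-176.03, 176.03], [-82.01, 121.73], [-58.28, 71.71], [-173.87, 95.51], [-174.79, -0.11], [-173.66, 173.66]. Speed limits (degrees/s): [136.94, 136.94, 172.46, 180, 180, 180].

### API

Orientations are given as [roll, pitch, yaw] about the fixed x, y, z axes, in that order (R = Rz(yaw) Ry(pitch) Rx(roll)).
In Python, from plant import r, capture gives the robot as it stands (r), with the cameras as plain functions.
- The arm moves only by the shell command python3 drive.py [OPENING] [FORCE], which reads ROWS from standard input. ROWS is a JSON list that holds a single list of rows (three levels of brackets), with 1 to 12 rows, each of 6 numbers: dx, dy, dz in a scale on which 1.0 is 0.6 m, then a rotation vector rx, ry, rz in normalised numbers (1 is 180 degrees); each row is the pose to reach, as a shift and turn from the pose commanded when the command began, along the tool's axes at that moment; what a row does not reach only later rows make up. A row lasts 1/12 s, in which the tool goes at most 0.0417 m and 7.16 degrees, less where a joint would pass 70% of its speed; a pose out of reach is approached as far as the arm can. OPENING is the finger opening in m, set as the command begins (- or left out keeps the last). The fingers move at their own pace and stop on an object; FORCE is the grip in N (left out, the last holds). Time passes only in rows, so rows that do not move let the fingers close. It prints the time, the measured TCP pose, the force, the opening and the grip force at its end. A shift or turn number past 1, either way, is cut back to 1. Input that does not fit is refused with a message, and nothing moves.
- r.get_state(): the state, without advancing time (a new reading comes with each control period).
- capture(name): name is "scene" or "top"; returns a dict with "frame" (420x560x3 uint8, red, green, blue), "z_map" (420x560 float32, m along the optical axis (not along the pixel's ray), 0 where there is no reading), "fx", "fy", "cx", "cy" (pixels), "D" ([k1, k2, p1, p2, k3] as OpenCV has them; the pictures are not rectified), "cam_to_world" (4x4, takes a point from camera to world coordinates). Camera axes: x right, y down, z forward; pixel columns grow to the right and rows downward; lengths in m; the calibration is good to about 2 mm. A picture is of the moment at which its call begins.
- r.close_job(): hands the job in; it is judged then, once.
The state is a dict: "time_s": time; "joints": joint angles; "qd": joint speeds; "joint_torque": joint torques, N m; "tcp_pos": TCP position; "eef_rot": TCP orientation; "contact_force": force on the tool from outside, world axes, zero at the start; "moment": the same for the moment, N m; "gripper_width": finger opening in m; "gripper_force": force on a finger pad.
Only numpy, scipy, OpenCV 4.12 (cv2) and the standard library are available. Lean on these libraries where they do the work, as an engineer would, in place of code of your own. Each camera call takes 0.05 s, during which the arm holds its last target. There are 200 camera calls.

### The job

On the test stand, wind the trigger wheel clockwise (as seen looking down on its face) by the crank knob: bring the raised lug round to the pickup, carry on for one more full turn, and stop with the lug squarely opposite the pickup's nose. Only then push the pickup carriage in toward the wheel until it is fully home, and let go with the lug still squarely opposite. Leave the loose things lying round the stand where they are.

Things in the scene. Friction and masses are not known exactly. Their poses are not given: they have to be found in the camera images.
- head: tilted head of the test stand (fixed; its place and yaw vary). Origin: centre of the wheel's upper face, 130 mm above the tray. z: wheel axis, upward, leaning 35 degrees from vertical toward the robot; x: up the slope of the face, away from the robot; y: level, to the left. Wheel: steel disc, diameter 150, 14 thick, face at z = 0, hub 12 high. Base plate top is 34 above the tray
- guard_edge (a point): middle of the top edge of the grey sheet guard, at head x 136, z 170 mm. The sheet stands at head x = 137 (side lips from x = 118), y -87 to 87, z -30 to 174, parallel to the wheel axis, so it leans over the far half of the wheel: a vertical gripper cannot follow the knob round under it; one pointing along the head's -z (tilted 35 degrees) clears it all round
- wheel (a joint): turn of the wheel, rad, grows clockwise seen from above its face (right, toward the robot, left, away). At 0 and 2 pi the lug is square to the pickup nose (head -y side), the knob on +y; at t the knob axis is at head x = 45 mm sin t, y = 45 mm cos t. Starts 0.7 to 2.4 rad short of the pickup (-2.4 to -0.7), so it must end at 6.283. No end stops; stiff (0.08 N m), stays where left
- knob_mid (a point): middle of the crank knob: upright black sleeve of radius 10 (12 at its ends), parallel to the wheel axis, 45 mm from it, from z = 11 to z = 67 above the wheel face; this point is at z = 39. The sleeve spins freely on its pin, so the hand need not turn with the wheel
- lug_end (a point): outer end of the lug, the only raised dark block on the wheel face: 18 wide, 36 long radially, 13 high above the face, reaching 80 from the axis (5 past the rim), directly across the axis from the knob
- pickup (a joint): slide of the pickup carriage, m: 0 fully out, 0.045 fully home at its end stop (carriage moved along the head's +y, toward the wheel). Starts between 0 and 0.012; stiff with about 1.5 N, stays where left. Home, the nose is 6 mm from the lug
- pickup_fin (a point): middle of the upright black grip fin of the pickup carriage, on the right of the wheel: 12 thick along the head's y, 34 along x, rising along the head's z from z = 13 to z = 53 mm above the wheel face; this point is at z = 38, on the fin's middle plane, at head x = 0, y = -179 mm + slide value
- pickup_nose (a point): tip of the pickup's steel nose, diameter 16, pointing at the wheel axis along the head's +y
- bracket: loose yellow zinc bracket, 63x43x36, bystander; origin at its underside's centre
- heater_tap: loose old metal heater tap, 85x103x41, bystander; origin at its underside's centre
- screwdriver: loose plain dark grey screwdriver, 148 long, bystander; origin at its underside's centre

How it is judged (in metres and radians):
On the way, in this order (a step that is already met when the one before it is completed fails the run):
1. the lug has been carried past the pickup and about half a turn on, the pickup still out (value of joint wheel above 3 rad and value of joint pickup below 0.02 m).
2. after the full turn the wheel stands still with the lug opposite the nose (0.12 rad), the pickup still out (value of joint wheel between 6.1632 and 6.4032 rad and velocity of joint wheel between -0.1 and 0.1 rad/s and value of joint pickup below 0.02 m), for 0.2 s.
At the end, for the whole second after the job is handed in: wheel joint within 0.12 rad of 6.283 (lug opposite the nose after one full turn beyond its first arrival) and at rest, pickup carriage within 3 mm of fully home (value of joint wheel between 6.1632 and 6.4032 rad and velocity of joint wheel between -0.1 and 0.1 rad/s and value of joint pickup above 0.042 m); the robot touches nothing.
It fails at once if pickup pushed in (more than 20 mm) before the lug is parked (value of joint pickup above 0.02 m and (value of joint wheel below 6.0332 rad or value of joint wheel above 6.5332 rad)).
It fails at once if a loose thing beside the stand is moved more than 30 mm (distance of any of bracket, heater_tap, screwdriver from where it was at the start of the episode above 0.03 m).
It also fails if it takes over 58 s, if anything falls off the work surface, if the arm or the gripper's body presses on something with over 40 N, if the wrist force passes 120 N, or if a joint passes its speed limit or range.

## Working session

There is one attempt and no reset: what is moved stays moved. The work goes in short steps, Python scripts to look and compute and a shell command to move; the robot and the scene stay as the last step left them, time stands still between calls to the robot, and variables do not carry over. Pictures are saved under pics/ and viewed, at most 10 in all, crops included, and the job is handed in when it is done.

```bash
ls; mkdir -p pics; python3 - <<'E'
from plant import r, capture
import cv2,numpy as np
for n in("scene","top"):
    c=capture(n); cv2.imwrite(f"pics/{n}0.png",c["frame"][:,:,::-1]); np.savez(f"{n}0.npz",**c)
    print(n,c["fx"],c["cx"],c["cy"],c["D"],np.round(c["cam_to_world"],3).tolist(),(c["z_map"]>0).mean())
print(r.get_state(),r.grip_depth)
E
```

```text
drive.py
pics
plant.py
scene 527.0799751651211 277.5198499697194 208.33417810807788 [0.06929408 0.         0.         0.         0.        ] [[0.769, -0.406, 0.494, -0.098], [-0.639, -0.491, 0.592, -0.722], [0.002, -0.771, -0.637, 1.056], [0.0, 0.0, 0.0, 1.0]] 0.9957568027210885
top 391.72922205874715 273.37633892590657 214.30182019061468 [0.02412814 0.         0.         0.         0.        ] [[-0.017, -0.984, 0.175, 0.405], [-1.0, 0.019, 0.013, 0.071], [-0.016, -0.175, -0.985, 1.203], [0.0, 0.0, 0.0, 1.0]] 0.9961309523809524
{'time_s': 0.1, 'joints': array([ 9.24826436e+01,  2.05871222e+01,  6.38404790e-01, -1.74179687e-02,
       -7.01354881e+01, -1.65055142e+01]), 'qd': array([ 0.06987786, -0.12614235,  0.11953451, -0.00073477,  0.00600532,
       -0.03701877]), 'joint_torque': array([-1.14636037e-03, -5.84160197e+01,  2.93752617e+01,  7.01575130e+00,
        1.01533189e-02, -4.96433904e-05]), 'tcp_pos': array([0.16349691, 0.65444555, 0.22571504]), 'eef_rot': array([ 1.79914612e+02, -8.22548311e-03, -1.40287951e+01]), 'contact_force': array([ 0.2737265 , -0.09539284,  0.59676179]), 'moment': array([-0.03034499,  0.0100563 , -0.00895619]), 'gripper_force': 0.0, 'gripper_width': 0.08751278271898193} 0.0188
```

View pics/scene0.png

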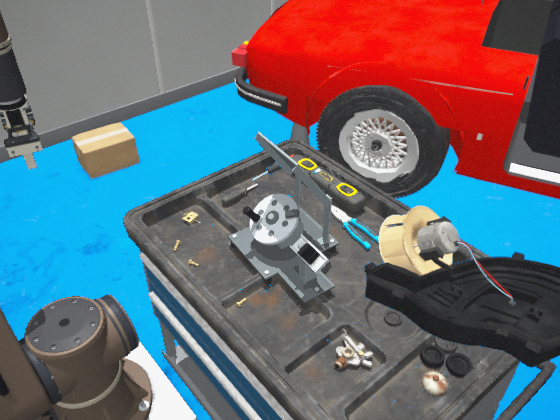

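View pics/top0.png

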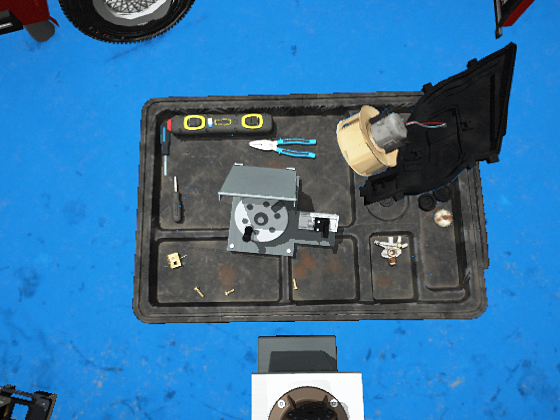

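The scene view shows the head with the wheel at about (278,222), the knob at (255,215) and the carriage at (315,255). In the top view the wheel is at (262,218), the knob at (248,235) and the fin at (321,226). The tap, bracket and screwdriver are well away from the stand.

```bash
cat > h.py <<'E'
import numpy as np,cv2
from scipy.spatial.transform import Rotation as R
def cloud(c):
    K=np.array([[c["fx"],0,c["cx"]],[0,c["fy"],c["cy"]],[0,0,1]]); z=c["z_map"]; h,w=z.shape
    uv=np.stack(np.meshgrid(np.arange(w),np.arange(h)),-1).reshape(-1,1,2).astype(float)
    n=cv2.undistortPoints(uv,K,np.array(c["D"])).reshape(h,w,2)
    P=np.dstack([n*z[...,None],z]); M=np.array(c["cam_to_world"])
    return P@M[:3,:3].T+M[:3,3]
E
python3 - <<'E'
from h import *
A=np.load("scene0.npz");B=np.load("top0.npz")
for n,c,(u0,v0,u1,v1) in(("scene",A,(220,120,350,310)),("top",B,(210,150,350,260))):
    P=cloud(c)[v0:v1,u0:u1]; f=c["frame"][v0:v1,u0:u1]
    np.save(n+"_p.npy",P)
    s=5 if n=="top" else 3
    cv2.imwrite(f"pics/{n}c.png",cv2.resize(f[:,:,::-1],None,fx=s,fy=s,interpolation=cv2.INTER_CUBIC))
    # plane fit: normal tilt 35 deg
    grey=(f.min(2)>100)&(P[...,2]>.07)&(P[...,2]<.2)
    q=P[grey]; rng=np.random.default_rng(0); best=(0,)
    for _ in range(3000):
        a=q[rng.choice(len(q),3,False)]; m=np.cross(a[1]-a[0],a[2]-a[0]); 
        if np.linalg.norm(m)<1e-6: continue
        m/=np.linalg.norm(m); m*=np.sign(m[2])
        if abs(np.degrees(np.arccos(m[2]))-35)>5: continue
        k=abs((q-a[0])@m)<.003
        if k.sum()>best[0]: best=(k.sum(),m,q[k].mean(0),q[k])
    q=best[3]; m=np.linalg.svd(q-q.mean(0))[2][2]; m*=np.sign(m[2])
    print(n,best[0],m,"tilt",np.degrees(np.arccos(m[2])),"yaw",np.degrees(np.arctan2(-m[1],-m[0])),q.mean(0),q.min(0),q.max(0))
E
```

```text
scene 1309 [-0.57048265  0.05290699  0.8196038 ] tilt 34.95484742226153 yaw -5.298498281729584 [0.58243221 0.09783875 0.12844914] [ 0.52396662 -0.09690019  0.08464859] [0.69359701 0.19308707 0.19951977]
top 1398 [-0.56707692  0.04443767  0.82246523] tilt 34.667660243815774 yaw -4.480694041793131 [0.58222242 0.10073529 0.1282382 ] [ 0.52581854 -0.09253177  0.08632151] [0.63733381 0.19332395 0.16529913]
```

View pics/scenec.png

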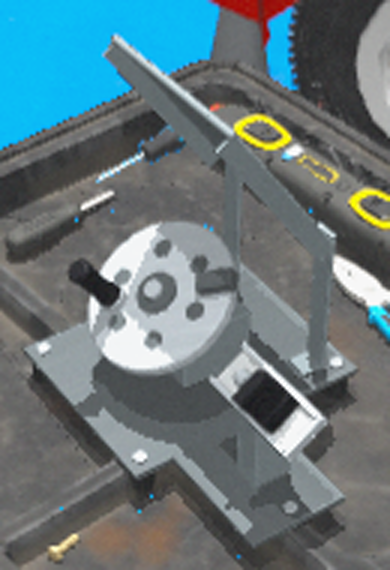

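View pics/topc.png

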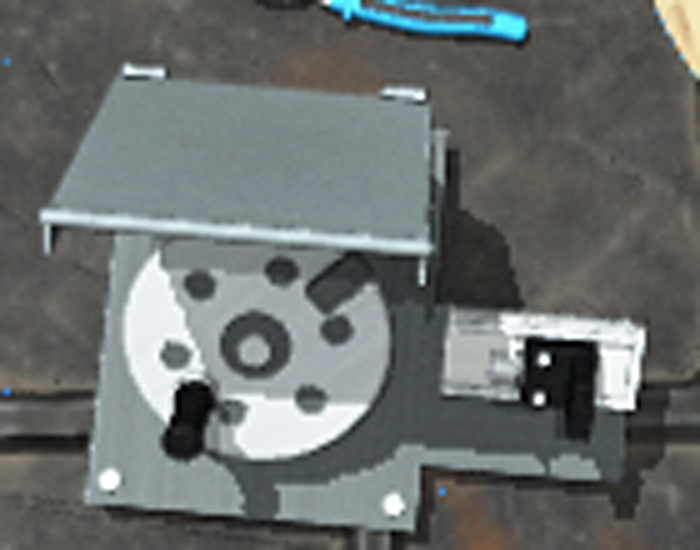

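The crops show the lug at the upper right of the wheel (top crop (340,285)). The knob is at the lower left (185,415), the hub at (255,348), and the carriage and fin at (565,380). Next I fit the head frame.

```bash
cat >> h.py <<'E'
def head(o,yaw):
    y=np.radians(yaw);t=np.radians(35)
    z=np.array([-np.sin(t)*np.cos(y),-np.sin(t)*np.sin(y),np.cos(t)])
    Y=np.array([-np.sin(y),np.cos(y),0]); return np.column_stack([np.cross(Y,z),Y,z]),np.array(o)
E
python3 - <<'E'
from h import *
from scipy.optimize import least_squares
for n in("scene","top"):
    P=np.load(n+"_p.npy"); f=np.load(n+"0.npz")["frame"]; u0,v0,u1,v1={"scene":(220,120,350,310),"top":(210,150,350,260)}[n]; f=f[v0:v1,u0:u1].astype(int)
    for yaw in (-4.9,):
        H,o=head([.59,.1,.13],yaw)
        Q=(P-o)@H
        near=np.hypot(Q[...,0],Q[...,1])<.1
        face=near&(abs(Q[...,2])<.006)&(f.min(2)>80)
        zf=np.median(Q[...,2][face])
        m=(face&(abs(Q[...,2]-zf)<.005)).astype(np.uint8)
        cs,_=cv2.findContours(m,cv2.RETR_EXTERNAL,cv2.CHAIN_APPROX_NONE); c=max(cs,key=cv2.contourArea)[:,0]
        e=Q[c[:,1],c[:,0]][:,:2]
        s=least_squares(lambda p:np.hypot(*(e-p).T)-.0745,[0,0],loss="soft_l1",f_scale=.002).x
        res=np.hypot(*(e-s).T)-.0745
        # front side normal: iterate origin
        oc=o+H@np.array([*s,zf]); print(n,"origin",oc,"zf",zf,"med res",np.median(abs(res)),len(e))
        Q=(P-oc)@H
        rr=np.hypot(Q[...,0],Q[...,1])
        dark=f.max(2)<75
        k=dark&(rr<.075)&(Q[...,2]>.018)&(Q[...,2]<.075)
        q=Q[k]; print(" knob pts",len(q),np.median(q,0),q.min(0),q.max(0))
        hb=(rr<.03)&(Q[...,2]>.008)&(Q[...,2]<.016); print(" hub",Q[hb].mean(0),hb.sum())
        lg=(rr<.085)&(rr>.04)&(Q[...,2]>.009)&(Q[...,2]<.016)&(Q[...,0]>-.03)&(Q[...,1]<.0)
        q=Q[lg]; print(" lug",len(q),q.mean(0),"ang t",np.degrees(np.arctan2(-q[:,0].mean(),-q[:,1].mean())))
        fn=dark&(abs(Q[...,0])<.03)&(Q[...,1]<-.12)&(Q[...,1]>-.2)&(Q[...,2]>.018)&(Q[...,2]<.056)
        q=Q[fn]; print(" fin",len(q),np.median(q,0),q.min(0),q.max(0))
        tp=q[q[:,2]>.05]; print(" fin top",len(tp),tp.mean(0) if len(tp) else 0, tp.min(0),tp.max(0))
        g=(abs(Q[...,0]-.136)<.012)&(Q[...,2]>.155)&(Q[...,2]<.18); q=Q[g]
        if len(q): print(" guard top",len(q),q.min(0),q.max(0), "slope yaw err",np.degrees(np.polyfit(q[:,1],q[:,0],1)[0]))
E
```

```text
scene origin [0.58425071 0.11744364 0.12813641] zf 0.002613661931856041 med res 0.002304951162270724 198
 knob pts 115 [-0.03005827  0.02708875  0.05085096] [-0.0397521   0.02039299  0.01806324] [-0.01975752  0.04377933  0.07117972]
 hub [ 0.00042781 -0.0026148   0.0112319 ] 50
 lug 69 [ 0.04436084 -0.04439607  0.01290601] ang t -44.97725969124976
 fin 145 [-0.00123231 -0.1815608   0.04028324] [-0.01734072 -0.18905081  0.01803396] [ 0.01619016 -0.17169822  0.05583651]
 fin top 40 [-0.00253407 -0.178133    0.05375523] [-0.01696785 -0.18413995  0.050765  ] [ 0.0139759  -0.17169822  0.05583651]
 guard top 219 [ 0.12426775 -0.08777323  0.15543307] [0.14125667 0.09079795 0.17859656] slope yaw err 0.647721043494954
top origin [0.58620476 0.12098547 0.1297274 ] zf 0.0029737441415410206 med res 0.0053684331849871425 203
 knob pts 103 [-0.02509511  0.03169719  0.05411447] [-0.0392186   0.02204695  0.01807794] [-0.02001901  0.04114901  0.07162713]
 hub [0.00132838 0.00046177 0.01096935] 39
 lug 76 [ 0.04379378 -0.04438409  0.0131331 ] ang t -44.61643916283607
 fin 88 [ 0.00495036 -0.17547262  0.04388732] [-0.01765317 -0.1868174   0.01802904] [ 0.01551518 -0.15270192  0.05581287]
 fin top 36 [-0.00175856 -0.17732283  0.05416858] [-0.01765317 -0.18324723  0.05136445] [ 0.01523597 -0.17179477  0.05581287]
 guard top 443 [ 0.12431302 -0.08877339  0.15516139] [0.14208132 0.08683931 0.17793471] slope yaw err 0.7698830538010011
```

```bash
cat >> h.py <<'E'
H,O=head([.5855,.1195,.130],-5.5)
RT=H@np.diag([1,-1,-1.])   # tool x=head x, tool y=-head y, tool z=-head z
def where(r):
    s=r.get_state(); C=R.from_euler("xyz",s["eef_rot"],degrees=True).as_matrix()
    return s,C,(s["tcp_pos"]-O)@H
def delta(r,hp):
    s,C,p=where(r); d=C.T@(O+H@np.array(hp)-s["tcp_pos"])
    print("t",s["time_s"],"head pos mm",np.round(p*1e3,1),"F(head)",np.round(H.T@s["contact_force"],1),"w",s["gripper_width"],s["gripper_force"])
    print("delta",np.round(d,4),"rot",np.round(R.from_matrix(C.T@RT).as_rotvec(degrees=True),2),"J",np.round(s["joints"],0))
E
python3 -c "
from h import *; from plant import r, capture
delta(r,[-.032,.15,.12]);delta(r,[-.032,.032,.1])"
```

```text
t 0.1 head pos mm [-331.2  492.   348.8] F(head) [ 0.6 -0.1  0.3] w 0.08751278271898193 0.0
delta [0.4229 0.2824 0.0163] rot [ 2.69 34.93 -8.24] J [ 92.  21.   1.  -0. -70. -17.]
t 0.1 head pos mm [-331.2  492.   348.8] F(head) [ 0.6 -0.1  0.3] w 0.08751278271898193 0.0
delta [0.4517 0.3974 0.0328] rot [ 2.69 34.93 -8.24] J [ 92.  21.   1.  -0. -70. -17.]
```

Units first: shifts go in shares of 0.6 m and turns go in shares of 180 degrees. So 0.31 m / 0.6 = 0.5167, 0.05 m / 0.6 = 0.0833, 34.93 degrees / 180 = 0.1941.

```bash
echo '[[[0.05,0.05,-0.0667,0.0022,0.0278,-0.0067],[0.1083,0.0833,-0.0667,0.0044,0.0611,-0.0139],[0.1667,0.1167,-0.0667,0.0067,0.0944,-0.0222],[0.2167,0.15,-0.0667,0.0094,0.1278,-0.0306],[0.2667,0.1833,-0.0667,0.0122,0.1611,-0.0389],[0.3167,0.2167,-0.0667,0.0149,0.1941,-0.0458],[0.3667,0.25,-0.0667,0.0149,0.1941,-0.0458],[0.4167,0.2833,-0.0667,0.0149,0.1941,-0.0458],[0.4667,0.3167,-0.0667,0.0149,0.1941,-0.0458],[0.5167,0.35,-0.0667,0.0149,0.1941,-0.0458]]]' | python3 drive.py 0.06 20; python3 -c "
from h import *; from plant import r, capture
delta(r,[-.032,.15,.12]);delta(r,[-.032,.032,.1])"
```

```text
time_s: 0.93
tcp_pos: [0.4139, 0.3745, 0.2663]
eef_rot: [-179.9, -35.0, -5.5]
contact_force: [0.8, 0.9, 0.3]
gripper_width: 0.0602
gripper_force: 0.0
t 0.9333 head pos mm [-81.7 237.4 223.6] F(head) [ 0.8  1.  -0.1] w 0.06024604804855348 0.0
delta [0.0497 0.0876 0.1035] rot [-0.09  0.    0.03] J [ 81.  -1. -45.  45. -53. -27.]
t 0.9333 head pos mm [-81.7 237.4 223.6] F(head) [ 0.8  1.  -0.1] w 0.06024604804855348 0.0
delta [0.0497 0.2056 0.1233] rot [-0.09  0.    0.03] J [ 81.  -1. -45.  45. -53. -27.]
```

Scaled: 0.2056 m / 0.6 = 0.3427, 0.19 m / 0.6 = 0.3167.

```bash
echo '[[[0.0167,0.0583,0.0167,0,0,0],[0.0333,0.1167,0.05,0,0,0],[0.05,0.175,0.0833,0,0,0],[0.0667,0.225,0.1167,0,0,0],[0.0833,0.275,0.15,0,0,0],[0.0833,0.3167,0.1833,0,0,0],[0.0833,0.3427,0.2055,0,0,0],[0.0833,0.3427,0.2055,0,0,0],[0.0833,0.3427,0.2055,0,0,0],[0.0833,0.3427,0.2055,0,0,0]]]' | python3 drive.py ; python3 - <<'E'
from h import *; from plant import r, capture
delta(r,[-.032,.032,.1]);delta(r,[-.032,.032,.022])
c=capture("top"); cv2.imwrite("pics/hov.png",cv2.resize(c["frame"][130:280,180:360,::-1],None,fx=4,fy=4))
c=capture("scene"); f=cv2.resize(c["frame"][120:310,190:350,::-1],None,fx=3,fy=3); cv2.imwrite("pics/hov2.png",f)
E
```

```text
time_s: 1.77
tcp_pos: [0.516, 0.1694, 0.2155]
eef_rot: [179.4, -33.2, -5.6]
contact_force: [0.1, -0.7, -0.3]
gripper_width: 0.0601
gripper_force: 0.0
t 1.7667 head pos mm [-11.5  43.  112.4] F(head) [ 0.  -0.7 -0.3] w 0.060082131144480584 0.0
delta [-0.0201  0.0109  0.0132] rot [ 0.67  1.79 -0.06] J [ 47.  -6. -58.  60. -31. -14.]
t 1.7667 head pos mm [-11.5  43.  112.4] F(head) [ 0.  -0.7 -0.3] w 0.060082131144480584 0.0
delta [-0.0176  0.01    0.0912] rot [ 0.67  1.79 -0.06] J [ 47.  -6. -58.  60. -31. -14.]
```

View pics/hov2.png

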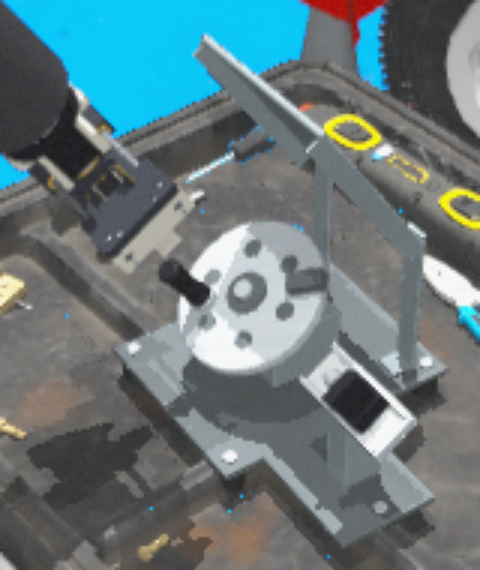

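The hover picture shows the gripper at (150,215), just above and behind the knob at (185,280). It is correctly aligned, but J3 is at its limit because this hover is too close in. Going down along the tool moves the arm away from that limit.

Scaled: 0.037 m / 0.6 = 0.0617, 0.03 m / 0.6 = 0.05, 1.79 degrees / 180 = 0.0099.

```bash
echo '[[[-0.005,0.0083,0.0167,0.0017,0.005,0],[-0.01,0.0167,0.0333,0.0037,0.0099,0],[-0.015,0.0183,0.05,0.0037,0.0099,0],[-0.0183,0.0183,0.0617,0.0037,0.0099,0],[-0.0217,0.0183,0.0617,0.0037,0.0099,0],[-0.0217,0.0183,0.0617,0.0037,0.0099,0]]]' | python3 drive.py ; python3 - <<'E'
from h import *; from plant import r, capture
delta(r,[-.032,.032,.022])
E
```

```text
time_s: 2.37
tcp_pos: [0.5377, 0.1676, 0.2007]
eef_rot: [179.2, -32.9, -5.5]
contact_force: [0.2, 0.1, 0.1]
gripper_width: 0.0601
gripper_force: 0.0
t 2.3667 head pos mm [-2.2 43.3 87.8] F(head) [0.2 0.1 0. ] w 0.06007495624585862 0.0
delta [-0.0274  0.0103  0.067 ] rot [0.84 2.07 0.  ] J [ 42.  -3. -58.  66. -27. -16.]
```

The arm is at its J3 limit, probably in a poor wrist branch. I'll identify the kinematics from the recorded states to choose a better posture.

```bash
cat > kin.py <<'E'
import numpy as np
from scipy.spatial.transform import Rotation as R
from scipy.optimize import least_squares
# forearm pitch (down from horizontal) = j2-j3 ; tool z = x axis of wrist when j5=0
S=dict(s4=1,s6=1)
def fk(j,p,s4=1,s6=1):
    d1,a1,a2,a3,d4,off,d6=p
    j=np.asarray(j,float)
    R1=R.from_euler("z",j[0],degrees=True); R2=R1*R.from_euler("y",j[1],degrees=True)
    R3=R1*R.from_euler("y",j[1]*S.get("c",1)-j[2],degrees=True)
    R4=R3*R.from_euler("x",s4*j[3],degrees=True); R5=R4*R.from_euler("y",-j[4],degrees=True)
    R6=R5*R.from_euler("x",s6*j[5],degrees=True)
    P=np.array([0,0,d1])+R1.apply([a1,0,0])+R2.apply([0,0,a2])+R3.apply([d4,0,a3])+R4.apply([0,off,0])+R5.apply([d6,0,0])
    return P,R6
E
python3 - <<'E'
from kin import *; from plant import r, capture
s=r.get_state(); print(s["joints"].tolist(),s["tcp_pos"].tolist(),s["eef_rot"].tolist())
J=[([92.481,20.546,.682,0,-70.136,-16.507],[.164,.655,.227],[180,0,-14.03]),([81,-1,-45,45,-53,-27],[.4139,.3745,.2663],[-179.9,-35,-5.5]),([47,-6,-58,60,-31,-14],[.516,.1694,.2155],[179.4,-33.2,-5.6]),(s["joints"],s["tcp_pos"],s["eef_rot"])]
for s4 in(1,-1):
  for s6 in (1,-1):
   for c in (1,0):
    S["c"]=c
    T0=R.from_euler("xyz",J[0][2],degrees=True); F=fk(J[0][0],np.zeros(7),s4,s6)[1].inv()*T0
    print(s4,s6,c,[round(np.degrees(((fk(j,np.zeros(7),s4,s6)[1]*F).inv()*R.from_euler("xyz",e,degrees=True)).magnitude()),1) for j,_,e in J])
E
```

```text
[41.72407653050699, -2.8869146972209365, -58.22673397062777, 65.9545432425221, -26.608229758501015, -15.956697670067737] [0.5377334707898167, 0.16762391234857327, 0.20066344489742494] [179.16493090843807, -32.933640591995484, -5.516844666261998]
1 1 1 [np.float64(0.0), np.float64(79.4), np.float64(124.4), np.float64(132.9)]
1 1 0 [np.float64(0.0), np.float64(81.7), np.float64(126.6), np.float64(134.3)]
1 -1 1 [np.float64(0.0), np.float64(90.5), np.float64(120.1), np.float64(131.9)]
1 -1 0 [np.float64(0.0), np.float64(95.4), np.float64(122.0), np.float64(133.2)]
-1 1 1 [np.float64(0.0), np.float64(20.5), np.float64(5.2), np.float64(1.1)]
-1 1 0 [np.float64(0.0), np.float64(29.6), np.float64(24.2), np.float64(21.8)]
-1 -1 1 [np.float64(0.0), np.float64(0.7), np.float64(0.4), np.float64(0.0)]
-1 -1 0 [np.float64(0.0), np.float64(20.9), np.float64(24.1), np.float64(21.9)]
```

```bash
cat > fit.py <<'E'
from kin import *
J=[([92.481,20.546,.682,0,-70.136,-16.507],[.164,.655,.227]),([81,-1,-45,45,-53,-27],[.4139,.3745,.2663]),([47,-6,-58,60,-31,-14],[.516,.1694,.2155]),
([41.72407653050699, -2.8869146972209365, -58.22673397062777, 65.9545432425221, -26.608229758501015, -15.956697670067737],[0.5377334707898167, 0.16762391234857327, 0.20066344489742494])]
W=[20,1,1,20]
x0=np.array([.25,0,.5,0,.5,-.15,.35])
f=lambda p:np.concatenate([W[i]*(fk(j,p,-1,-1)[0]-t)*100 for i,(j,t) in enumerate(J)]+[[.3*p[1]*10,.3*p[3]*10],(p-x0)*.3])
s=least_squares(f,x0); p=s.x
E
python3 - <<'E'
from fit import *
print(p.round(4)); [print((fk(j,p,-1,-1)[0]-t).round(4)) for j,t in J]
E
```

```text
[ 2.060e-01  2.000e-04  5.972e-01 -2.300e-03  4.660e-01 -1.922e-01
  3.776e-01]
[0. 0. 0.]
[-0.0013 -0.0013 -0.0021]
[ 0.0025 -0.0012  0.0033]
[-0.  0. -0.]
```

```bash
cat > ik.py <<'E'
from fit import *; from h import H,O
lo=np.array([-176,-82,-58.2,-173.8,-174.7,-.2]);hi=np.array([176,121.7,71.7,95.5,-.2,173.6]);lo[5]=-173.6
T0=R.from_euler("xyz",[180,0,-14.03],degrees=True); F=fk(J[0][0],p,-1,-1)[1].inv()*T0
def ik(hp,rot,q0):
    P=O+H@np.array(hp)
    def e(q):
        x,Q=fk(q,p,-1,-1); return np.r_[(x-P)*10,((Q*F).inv()*rot).as_rotvec()]
    s=least_squares(e,np.clip(q0,lo+.1,hi-.1),bounds=(lo,hi),x_scale=30.,max_nfev=60); return s.x,np.linalg.norm(s.fun)
E
python3 - <<'E'
from ik import *
rng=np.random.default_rng(1)
base=R.from_matrix(H@np.diag([1,-1,-1.]))
for flip in (0,180):
  for ax,ay in((0,0),(0,8),(0,-8),(8,0),(-8,0)):
    rot=base*R.from_euler("z",flip,degrees=True)*R.from_euler("xy",[ax,ay] if not flip else [-ax,-ay],degrees=True)
    sols=[]
    for _ in range(40):
        q,n=ik([-.032,.032,.022],rot,rng.uniform(lo,hi))
        if n<1e-3 and not any(np.abs(q-k).max()<2 for k in sols): sols.append(q)
    print(flip,ax,ay,[k.round(0).astype(int).tolist() for k in sols])
E
```

```text
0 0 0 []
0 0 8 []
0 0 -8 []
0 8 0 []
0 -8 0 []
180 0 0 []
180 0 8 []
180 0 -8 []
180 8 0 []
180 -8 0 []
```

```bash
python3 - <<'E'
from ik import *
rng=np.random.default_rng(1)
base=R.from_matrix(H@np.diag([1,-1,-1.]))
for hp in([.0,.043,.088],[-.032,.032,.022],[-.045,0,.022],[0,-.045,.022],[.045,0,.022]):
  for L in (0,30):
    lo[2]=-58.2-L
    b=sorted([ik(hp,base*R.from_euler("z",f,degrees=True),rng.uniform(np.maximum(lo,-120),np.minimum(hi,120))) for f in(0,180) for _ in range(25)],key=lambda t:t[1])
    print(hp,L); u=[]
    for q,n in b[:12]:
        if not any(abs(q-k).max()<3 for k in u): u.append(q);print("   ",q.round(0).astype(int).tolist(),round(n,4))
        if len(u)>3: break
E
```

```text
[0.0, 0.043, 0.088] 0
    [41, -3, -58, 67, -26, 164] 0.0349
    [41, -3, -58, 67, -26, -16] 0.0349
[0.0, 0.043, 0.088] 30
    [37, -4, -61, 77, -23, 157] 0.0
    [37, -4, -61, 77, -23, -23] 0.0
[-0.032, 0.032, 0.022] 0
    [-4, 3, -49, -174, 0, -98] 0.0679
    [-4, 3, -49, -174, 0, 82] 0.0679
    [36, 5, -58, 71, -22, -18] 0.1442
[-0.032, 0.032, 0.022] 30
    [-4, 3, -49, -174, 0, -98] 0.0679
    [-4, 3, -49, -174, 0, 82] 0.0679
    [26, 4, -62, 95, -18, -33] 0.0844
[-0.045, 0, 0.022] 0
    [-7, 2, -51, -174, 0, 85] 0.0531
    [-7, 2, -51, -174, 0, -95] 0.0531
[-0.045, 0, 0.022] 30
    [-7, 2, -51, -174, 0, 85] 0.0531
    [-7, 2, -51, -174, 0, -95] 0.0531
    [22, 3, -64, 95, -16, -31] 0.1112
    [22, 3, -64, 95, -16, 149] 0.1112
[0, -0.045, 0.022] 0
    [-12, 1, -49, -174, 0, 89] 0.1195
    [-12, 1, -49, -174, 0, -91] 0.1195
    [25, 2, -58, 67, -16, -4] 0.1373
[0, -0.045, 0.022] 30
    [13, 1, -61, 95, -11, -22] 0.0909
    [13, 1, -61, 95, -11, 158] 0.0909
[0.045, 0, 0.022] 0
    [17, 3, -57, 95, -13, 155] 0.0354
    [17, 3, -57, 95, -13, -25] 0.0354
[0.045, 0, 0.022] 30
    [17, 3, -57, 95, -13, -25] 0.0354
    [17, 3, -57, 95, -13, 155] 0.0354
```

```bash
cat > map.py <<'E'
from ik import *
lo[2]=-57.5;lo[3]=-172;hi[3]=94;hi[4]=-1.5
def ik5(hp,zd,q0s):
    P=O+H@np.array(hp); zd=H@zd; best=[]
    def e(q):
        x,Q=fk(np.r_[q,0],p,-1,-1); return np.r_[(x-P)*10,Q.apply([1,0,0])-zd]
    for q0 in q0s:
        s=least_squares(e,np.clip(q0,lo[:5]+.1,hi[:5]-.1),bounds=(lo[:5],hi[:5]),x_scale=30.,max_nfev=40)
        n=np.linalg.norm(s.fun)
        if n<2e-3 and not any(abs(s.x-b).max()<4 for b in best): best.append(s.x)
    return best
def zdir(a,b): # a: toward vertical (deg) i.e. wrist away to +x ; b: wrist leans to +y
    v=np.array([np.tan(np.radians(a)),np.tan(np.radians(b)),1]); return -v/np.linalg.norm(v)
seeds=[[30,5,-55,70,-22],[-5,3,-50,-170,-5],[20,10,-40,-100,-30],[20,10,-50,0,-30],[0,10,-40,-140,-20],[40,10,-50,40,-40]]
E
python3 - <<'E'
from map import *
for t in range(-45,315,90):
    hp=[.045*np.sin(np.radians(t)),.045*np.cos(np.radians(t)),.018]
    print("t",t)
    for a in (0,10,20,30):
        for b in (-30,-20,-10,0,10,20,30):
            s=ik5(hp,zdir(a,b),seeds)
            if s: print("  ",a,b,[k.round(0).astype(int).tolist() for k in s])
E
```

```text
t -45
   0 -30 [[15, 5, -31, -56, -20]]
   0 20 [[48, 13, -56, 70, -43]]
   0 30 [[54, 19, -49, 58, -54]]
   10 -30 [[19, 6, -29, -42, -27]]
   10 -20 [[35, 4, -46, 2, -9]]
   10 0 [[35, 5, -57, 62, -18]]
   10 10 [[44, 9, -52, 54, -32]]
   10 20 [[50, 14, -47, 48, -44]]
   10 30 [[54, 20, -41, 44, -55]]
   20 -30 [[18, 9, -24, -35, -37]]
   20 -20 [[30, 7, -31, -14, -30]]
   20 -10 [[37, 7, -37, 6, -28]]
   20 0 [[42, 9, -40, 20, -33]]
   20 10 [[45, 12, -39, 27, -41]]
   20 20 [[49, 16, -36, 31, -50]]
   20 30 [[51, 21, -33, 32, -59]]
   30 -30 [[18, 13, -18, -31, -48]]
   30 -20 [[26, 12, -21, -18, -45]]
   30 -10 [[33, 12, -24, -5, -45]]
   30 0 [[38, 13, -26, 5, -47]]
   30 10 [[42, 16, -26, 12, -52]]
   30 20 [[45, 19, -25, 18, -58]]
   30 30 [[48, 23, -24, 22, -64]]
t 45
   0 -30 [[16, 6, -26, -48, -23]]
   0 10 [[34, 8, -55, 81, -30]]
   0 20 [[44, 13, -50, 66, -44]]
   0 30 [[50, 19, -43, 57, -55]]
   10 -30 [[17, 8, -23, -37, -31]]
   10 -20 [[30, 5, -34, -7, -20]]
   10 -10 [[34, 5, -46, 30, -16]]
   10 0 [[37, 7, -46, 44, -24]]
   10 10 [[42, 10, -44, 46, -36]]
   10 20 [
[... 1406 characters left out ...]
, 5, -30, -59, -29]]
   0 30 [[48, 16, -56, 65, -50]]
   10 -30 [[8, 6, -28, -45, -34]]
   10 -20 [[25, 3, -39, -16, -18]]
   10 10 [[37, 6, -57, 59, -28]]
   10 20 [[44, 10, -52, 53, -40]]
   10 30 [[48, 16, -48, 49, -51]]
   20 -30 [[10, 9, -23, -37, -42]]
   20 -20 [[21, 6, -30, -19, -33]]
   20 -10 [[31, 6, -37, 2, -29]]
   20 0 [[36, 7, -42, 19, -32]]
   20 10 [[40, 9, -43, 29, -38]]
   20 20 [[44, 13, -41, 33, -46]]
   20 30 [[47, 18, -39, 35, -55]]
   30 -30 [[10, 13, -18, -32, -51]]
   30 -20 [[19, 11, -22, -19, -47]]
   30 -10 [[26, 11, -25, -7, -45]]
   30 0 [[32, 12, -28, 4, -46]]
   30 10 [[37, 13, -30, 13, -50]]
   30 20 [[40, 16, -30, 19, -55]]
   30 30 [[43, 20, -29, 24, -61]]
```

```bash
cat > pl.py <<'E'
from h import *
def pose(x,y,a,zg=.039,g=.0188):
    s,c=np.sin(np.radians(a)),np.cos(np.radians(a))
    return np.array([x-g*s,y,zg-g*c]), R.from_matrix(RT)*R.from_euler("y",-a,degrees=True)
def kn(t): t=np.radians(t); return .045*np.sin(t),.045*np.cos(t)
def rel(r,poses,cen=(0,0)):
    s,C,ph=where(r); C=R.from_matrix(C)
    print("t",s["time_s"],"head",np.round(ph*1e3,1),"F",np.round(H.T@s["contact_force"],1),"w",round(s["gripper_width"],4),s["gripper_force"],"J",np.round(s["joints"],0))
    for hp,Q in poses:
        hp=hp+np.r_[cen,0]
        d=C.inv().apply(O+H@hp-s["tcp_pos"]); rv=(C.inv()*Q).as_rotvec(degrees=True)
        print("["+",".join("%.3f"%v for v in d)+","+",".join("%.1f"%v for v in rv)+"],")
E
python3 - <<'E'
from map import *; from pl import *; from plant import r, capture
q=[42,9,-40,20,-33]
for t in range(-60,375,30):
    a=15-5*np.sin(np.radians(t)); hp,_=pose(*kn(t),a); s=ik5(hp,zdir(a,0),[q]+seeds)
    print(t,[k.round(0).astype(int).tolist() for k in s]); q=s[0] if s else q
for y in(-.179,-.13):
  for zg in(.035,.1): print("fin",y,zg,[k.round(0).astype(int).tolist() for k in ik5(pose(0,y,20,zg)[0],zdir(20,0),seeds)])
print("hover",ik5(pose(*kn(-45),20,.11)[0],zdir(20,0),seeds))
rel(r,[pose(*kn(-45),20,.11),pose(*kn(-45),20,.039)])
E
```

```text
-60 [[42, 7, -43, 23, -31]]
-30 [[43, 8, -43, 26, -30]]
0 [[42, 8, -43, 31, -29]]
30 [[40, 7, -44, 36, -27]]
60 [[37, 6, -45, 40, -26]]
90 [[34, 6, -46, 41, -24]]
120 [[33, 5, -46, 39, -24]]
150 [[33, 4, -46, 34, -25]]
180 [[34, 4, -46, 29, -27]]
210 [[36, 5, -45, 24, -28]]
240 [[38, 6, -45, 22, -30]]
270 [[40, 7, -44, 21, -31]]
300 [[42, 7, -43, 23, -31]]
330 [[43, 8, -43, 26, -30]]
360 [[42, 8, -43, 31, -29]]
fin -0.179 0.035 [[18, 5, -38, 11, -33]]
fin -0.179 0.1 [[21, -2, -37, 10, -42]]
fin -0.13 0.035 [[24, 6, -39, 13, -33]]
fin -0.13 0.1 [[27, -2, -38, 12, -42]]
hover [array([ 47.02011186,   0.63155819, -39.10325798,  17.73710585,
       -42.39084553])]
t 2.3667 head [-2.2 43.3 87.8] F [0.2 0.1 0. ] w 0.0601 0.0 J [ 42.  -3. -58.  66. -27. -16.]
[-0.036,0.012,-0.003,0.8,-17.9,-0.1],
[-0.034,0.011,0.068,0.8,-17.9,-0.1],
```

Scaled: -0.036 m / 0.6 = -0.06, -0.03 m / 0.6 = -0.05, -17.9 degrees / 180 = -0.0994.

```bash
echo '[[[-0.0167,0.0067,-0.0167,0.0011,-0.0278,0],[-0.0333,0.0133,-0.0167,0.0028,-0.0556,0],[-0.05,0.02,-0.0167,0.0044,-0.0833,0],[-0.06,0.02,-0.0083,0.0044,-0.0994,0],[-0.06,0.02,-0.005,0.0044,-0.0994,-0.0006],[-0.06,0.02,-0.005,0.0044,-0.0994,-0.0006],[-0.06,0.02,-0.005,0.0044,-0.0994,-0.0006],[-0.06,0.02,-0.005,0.0044,-0.0994,-0.0006]]]' | python3 drive.py; python3 - <<'E'
from pl import *; from plant import r, capture
rel(r,[pose(*kn(-45),20,.11),pose(*kn(-45),18.5,.039)])
E
```

```text
time_s: 3.03
tcp_pos: [0.5049, 0.1582, 0.1841]
eef_rot: [180.0, -15.2, -5.6]
contact_force: [0.4, -0.7, -0.3]
gripper_width: 0.0601
gripper_force: 0.0
t 3.0333 head [-37.7  30.8  92.5] F [ 0.2 -0.7 -0.5] w 0.0601 0.0 J [ 47.   1. -39.  18. -42.  25.]
[-0.000,-0.001,0.000,0.1,-0.2,-0.1],
[0.024,-0.001,0.067,0.1,1.3,-0.1],
```

Scaled: 0.067 m / 0.6 = 0.1117, 0.051 m / 0.6 = 0.085, 1.3 degrees / 180 = 0.0072.

```bash
echo '[[[0.01,-0.0017,0.0283,0.0006,0.0022,0],[0.02,-0.0017,0.0567,0.0006,0.0044,0],[0.03,-0.0017,0.085,0.0006,0.0072,0],[0.04,-0.0017,0.1117,0.0006,0.0072,0],[0.04,-0.0017,0.1117,0.0006,0.0072,0],[0.04,-0.0017,0.1117,0.0006,0.0072,0]]]' | python3 drive.py; echo '[[[0,0,0,0,0,0],[0,0,0,0,0,0],[0,0,0,0,0,0],[0,0,0,0,0,0],[0,0,0,0,0,0],[0,0,0,0,0,0],[0,0,0,0,0,0]]]' | python3 drive.py 0 20; python3 - <<'E'
from pl import *; from plant import r, capture
rel(r,[pose(*kn(t),15-5*np.sin(np.radians(t))) for t in range(-45,136,15)])
c=capture("top"); cv2.imwrite("pics/grip.png",cv2.resize(c["frame"][150:260,210:350,::-1],None,fx=4,fy=4))
c=capture("scene"); cv2.imwrite("pics/grip2.png",cv2.resize(c["frame"][120:310,190:350,::-1],None,fx=3,fy=3))
E
```

```text
time_s: 3.53
tcp_pos: [0.5447, 0.1545, 0.125]
eef_rot: [180.0, -16.3, -5.6]
contact_force: [-0.5, 0.5, -0.0]
gripper_width: 0.0601
gripper_force: 0.0
time_s: 4.12
tcp_pos: [0.5458, 0.1563, 0.126]
eef_rot: [-179.8, -16.4, -5.6]
contact_force: [-5.0, 3.8, 1.3]
gripper_width: 0.0208
gripper_force: 20.0
t 4.1167 head [-37.6  32.8  21.4] F [-3.7  3.3  4.1] w 0.0208 19.98226538999006 J [ 43.   8. -43.  24. -31.  22.]
[-0.000,0.001,0.000,-0.2,0.1,-0.1],
[0.009,-0.006,-0.003,-0.2,1.1,-0.1],
[0.020,-0.011,-0.006,-0.2,2.3,-0.1],
[0.031,-0.012,-0.010,-0.2,3.6,-0.1],
[0.043,-0.011,-0.014,-0.2,4.9,-0.1],
[0.053,-0.006,-0.017,-0.2,6.1,-0.1],
[0.063,0.001,-0.020,-0.2,7.1,-0.1],
[0.070,0.010,-0.022,-0.2,7.9,-0.1],
[0.074,0.021,-0.024,-0.2,8.4,-0.1],
[0.076,0.033,-0.024,-0.2,8.6,-0.1],
[0.074,0.044,-0.024,-0.2,8.4,-0.1],
[0.070,0.055,-0.023,-0.2,7.9,-0.1],
[0.063,0.064,-0.020,-0.2,7.1,-0.1],
```

View pics/grip2.png

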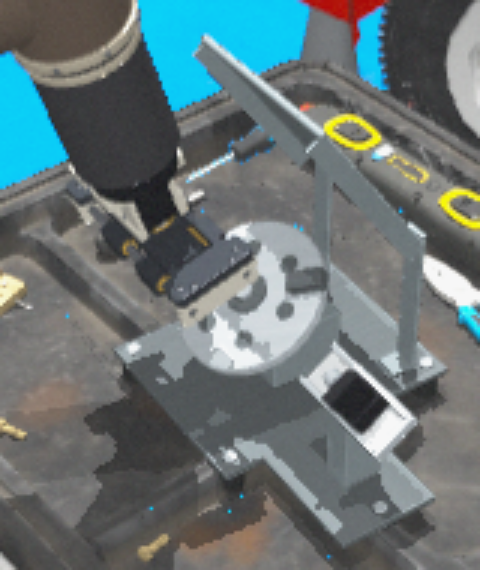

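The picture shows the gripper closed round the knob at (215,300), tool tilted and well clear of the guard. Opening is 20.8 mm, which matches the sleeve. Now I wind the first 90 degrees.

Units first: shifts go in shares of 0.6 m and turns go in shares of 180 degrees. So 0.063 m / 0.6 = 0.105, 0.053 m / 0.6 = 0.0883, 7.1 degrees / 180 = 0.0394.

```bash
echo '[[[0.015,-0.01,-0.005,0,0.0061,0],[0.0333,-0.0183,-0.01,0,0.0128,0],[0.0517,-0.02,-0.0167,0,0.02,0],[0.0717,-0.0183,-0.0233,0,0.0272,0],[0.0883,-0.01,-0.0283,0,0.0339,0],[0.105,0.0017,-0.0333,0,0.0394,0]]]' | python3 drive.py; python3 - <<'E'
from pl import *; from plant import r, capture
rel(r,[pose(*kn(t),15-5*np.sin(np.radians(t))) for t in range(45,226,15)])
E
```

```text
time_s: 4.72
tcp_pos: [0.6016, 0.152, 0.1644]
eef_rot: [-179.7, -23.7, -5.5]
contact_force: [-6.1, 6.2, 7.6]
gripper_width: 0.0208
gripper_force: 20.0
t 4.7167 head [30.3 33.9 20.8] F [-1.1  5.6 10.1] w 0.0208 20.000225135008805 J [ 38.   7. -44.  38. -26.  14.]
[-0.002,0.002,0.001,-0.4,-0.1,0.0],
[0.005,0.011,-0.001,-0.4,0.6,0.0],
[0.010,0.022,-0.002,-0.4,1.1,0.0],
[0.011,0.034,-0.002,-0.4,1.3,0.0],
[0.010,0.046,-0.002,-0.4,1.1,0.0],
[0.005,0.056,-0.001,-0.4,0.6,0.0],
[-0.002,0.066,0.000,-0.4,-0.1,0.0],
[-0.012,0.073,0.002,-0.4,-1.2,0.0],
[-0.023,0.077,0.004,-0.4,-2.4,0.0],
[-0.035,0.079,0.006,-0.4,-3.7,0.0],
[-0.046,0.077,0.009,-0.4,-5.0,0.0],
[-0.057,0.073,0.011,-0.4,-6.2,0.0],
[-0.067,0.066,0.013,-0.4,-7.2,0.1],
```

Scaled: 0.065 m / 0.6 = 0.1083, 0.055 m / 0.6 = 0.0917, 1.3 degrees / 180 = 0.0072.

```bash
echo '[[[0.0083,0.0167,-0.0017,0,0.0033,0],[0.0167,0.035,-0.0033,0,0.0061,0],[0.0183,0.055,-0.0033,0,0.0072,0],[0.0167,0.075,-0.0033,0,0.0061,0],[0.0083,0.0917,-0.0017,0,0.0033,0],[-0.0033,0.1083,0,0,-0.0006,0]]]' | python3 drive.py; python3 - <<'E'
from pl import *; from plant import r, capture
rel(r,[pose(*kn(t),15-5*np.sin(np.radians(t))) for t in range(135,316,15)])
c=capture("scene"); cv2.imwrite("pics/far.png",cv2.resize(c["frame"][120:310,190:350,::-1],None,fx=3,fy=3))
E
```

```text
time_s: 5.22
tcp_pos: [0.5941, 0.0859, 0.1642]
eef_rot: [-179.7, -23.6, -5.6]
contact_force: [-2.1, 5.8, 2.3]
gripper_width: 0.0205
gripper_force: 20.0
t 5.2167 head [ 29.3 -32.6  21.3] F [-0.9  5.6  3.4] w 0.0205 20.001634247309994 J [ 32.   4. -46.  36. -24.  21.]
[-0.001,-0.001,0.001,-0.3,-0.1,-0.1],
[-0.010,0.006,0.003,-0.3,-1.1,-0.1],
[-0.021,0.011,0.005,-0.3,-2.3,-0.1],
[-0.033,0.012,0.007,-0.3,-3.6,-0.1],
[-0.045,0.011,0.009,-0.3,-4.9,-0.1],
[-0.056,0.007,0.012,-0.3,-6.1,-0.1],
[-0.066,-0.001,0.013,-0.3,-7.2,-0.1],
[-0.073,-0.010,0.015,-0.3,-7.9,-0.1],
[-0.078,-0.021,0.016,-0.3,-8.4,-0.1],
[-0.079,-0.032,0.016,-0.3,-8.6,-0.1],
[-0.078,-0.044,0.016,-0.3,-8.4,-0.1],
[-0.073,-0.055,0.015,-0.3,-7.9,-0.1],
[-0.066,-0.064,0.014,-0.3,-7.2,-0.1],
```

View pics/far.png

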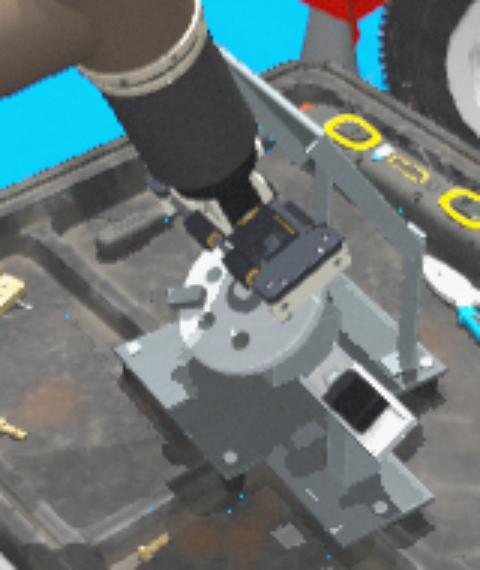

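The picture shows the lug now on the near left at (185,298) and the gripper clear of the guard. The grip is still good, so I carry on.

Scaled: -0.079 m / 0.6 = -0.1317, -0.078 m / 0.6 = -0.13, -8.6 degrees / 180 = -0.0478.

```bash
echo '[[[-0.0167,0.01,0.005,0,-0.0061,0],[-0.035,0.0183,0.0083,0,-0.0128,0],[-0.055,0.02,0.0117,0,-0.02,0],[-0.075,0.0183,0.015,0,-0.0272,0],[-0.0933,0.0117,0.02,0,-0.0339,0],[-0.11,-0.0017,0.0217,0,-0.04,0],[-0.1217,-0.0167,0.025,0,-0.0439,0],[-0.13,-0.035,0.0267,0,-0.0467,0],[-0.1317,-0.0533,0.0267,0,-0.0478,0],[-0.13,-0.0733,0.0267,0,-0.0467,0],[-0.1217,-0.0917,0.025,0,-0.0439,0],[-0.11,-0.1067,0.0233,0,-0.04,0]]]' | python3 drive.py; python3 - <<'E'
from pl import *; from plant import r, capture
rel(r,[pose(*kn(t),15-5*np.sin(np.radians(t))) for t in range(315,361,9)])
c=capture("scene"); np.savez("s315.npz",**c);c=capture("top"); np.savez("t315.npz",**c)
E
```

```text
time_s: 6.27
tcp_pos: [0.5432, 0.1538, 0.1238]
eef_rot: [-179.9, -16.2, -5.6]
contact_force: [-15.6, -1.6, 19.5]
gripper_width: 0.0209
gripper_force: 20.1
t 6.2667 head [-40.7  30.1  21. ] F [-1.4 -3.1 24.8] w 0.0209 20.074565231334418 J [ 42.   8. -43.  24. -31.  22.]
[0.003,-0.002,-0.001,-0.0,0.3,-0.1],
[0.008,-0.006,-0.003,-0.0,0.9,-0.1],
[0.014,-0.010,-0.005,-0.0,1.5,-0.1],
[0.020,-0.013,-0.007,-0.0,2.2,-0.1],
[0.027,-0.014,-0.009,-0.0,3.0,-0.1],
[0.034,-0.015,-0.011,-0.0,3.8,-0.1],
```

Scaled: 0.034 m / 0.6 = 0.0567, 0.027 m / 0.6 = 0.045, 3.8 degrees / 180 = 0.0211.

```bash
echo '[[[0.0133,-0.01,-0.0083,0,0.005,0],[0.0233,-0.0167,-0.0133,0,0.0083,0],[0.0333,-0.0217,-0.0167,0,0.0122,0],[0.045,-0.0233,-0.02,0,0.0167,0],[0.0567,-0.025,-0.0233,0,0.0211,0],[0.0567,-0.025,-0.0233,0,0.0211,0],[0.0567,-0.025,-0.0233,0,0.0211,0],[0.0567,-0.025,-0.0233,0,0.0211,0]]]' | python3 drive.py; python3 - <<'E'
from pl import *; from plant import r, capture
rel(r,[pose(*kn(360),15)])
fr=[]
for n in("scene","top"):
    c=capture(n); np.savez(n+"1.npz",**c)
    Q=(cloud(c)-O)@H
    rr=np.hypot(Q[...,0],Q[...,1]); f=c["frame"].max(2)
    hb=(rr<.022)&(Q[...,2]>.008)&(Q[...,2]<.017)
    lg=(rr<.085)&(rr>.04)&(Q[...,2]>.008)&(Q[...,2]<.018)&(Q[...,1]<-.03)&(abs(Q[...,0])<.03)
    fn=(f<75)&(abs(Q[...,0])<.03)&(Q[...,1]<-.12)&(Q[...,1]>-.2)&(Q[...,2]>.045)&(Q[...,2]<.06)
    for nm,k in(("hub",hb),("lug",lg),("fin",fn)): q=Q[k]*1e3; print(n,nm,k.sum(),q.mean(0).round(1),q.min(0).round(1),q.max(0).round(1))
    fr.append(cv2.resize(c["frame"][130:290,210:350,::-1],None,fx=2.8,fy=3))
cv2.imwrite("pics/park.png",np.hstack(fr))
E
```

```text
time_s: 7.03
tcp_pos: [0.5742, 0.1668, 0.1452]
eef_rot: [-179.8, -20.0, -5.6]
contact_force: [9.8, 2.6, -10.1]
gripper_width: 0.0208
gripper_force: 20.0
t 7.0333 head [-4.2 46.  21.6] F [  2.    3.5 -13.7] w 0.0208 19.99919527937891 J [ 42.   8. -43.  31. -29.  17.]
[-0.000,0.001,0.001,-0.1,0.0,-0.1],
scene hub 39 [-1.1 -3.  11.1] [-18.8 -17.4   8.1] [13.5  5.6 16.3]
scene lug 82 [  0.4 -65.9  13.2] [ -8.  -84.7   8.2] [  8.9 -45.2  17.9]
scene fin 70 [  -1.4 -181.6   52.1] [ -17.2 -187.4   45.2] [  13.6 -174.2   57.8]
top hub 7 [ 5.7 -4.4  9.5] [ -3.5 -14.2   8.1] [16.8  2.8 12.5]
top lug 71 [  2.2 -63.4  12.2] [ -7.9 -78.1   8. ] [ 12.6 -49.5  16.1]
top fin 55 [   1.  -176.1   52.4] [ -16.6 -182.3   45.5] [  15.7 -170.7   57.3]
```

View pics/park.png

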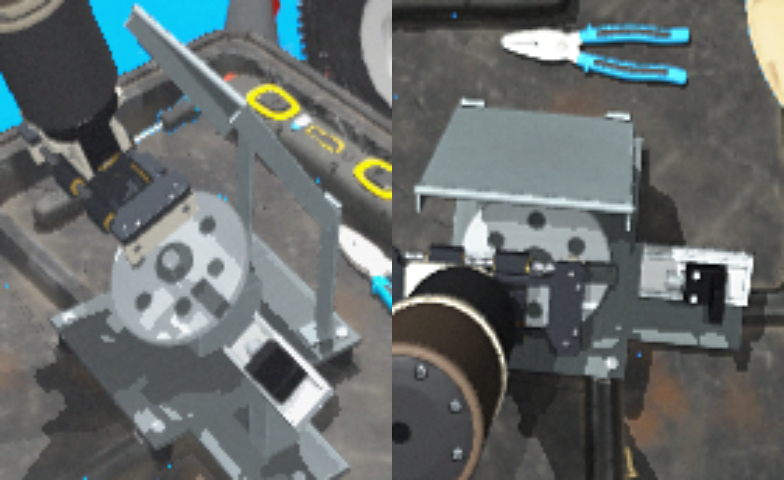

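Both halves of the picture show the lug ((215,295) left, (600,268) right) pointing straight at the pickup nose, and the carriage still out. The measured offset is about 1–2 mm at 65 mm radius, or about 0.02 rad. Release and lift.

Scaled: -0.09 m / 0.6 = -0.15, -0.02 m / 0.6 = -0.0333.

```bash
echo '[[[0,0,0,0,0,0],[0,0,0,0,0,0],[0,0,0,0,0,0],[0,0,0,0,0,0]]]' | python3 drive.py 0.05 20; echo '[[[0,0,-0.0333,0,0,0],[0,0,-0.075,0,0,0],[0,0,-0.1167,0,0,0],[0,0,-0.15,0,0,0],[0,0,-0.15,0,0,0],[0,0,-0.15,0,0,0]]]' | python3 drive.py; python3 - <<'E'
from pl import *; from plant import r, capture
rel(r,[pose(0,-.18,20,.1),pose(0,-.18,20,.038)])
for n in("scene","top"):
    c=capture(n)
    Q=(cloud(c)-O)@H
    rr=np.hypot(Q[...,0],Q[...,1]); f=c["frame"].max(2)
    hb=(rr<.022)&(Q[...,2]>.008)&(Q[...,2]<.017)
    lg=(rr<.085)&(rr>.04)&(Q[...,2]>.008)&(Q[...,2]<.018)&(Q[...,1]<-.03)&(abs(Q[...,0])<.03)
    kb=(f<75)&(rr<.07)&(Q[...,2]>.02)&(Q[...,2]<.07)&(abs(Q[...,0])<.025)
    fn=(f<75)&(abs(Q[...,0])<.03)&(Q[...,1]<-.12)&(Q[...,1]>-.2)&(Q[...,2]>.051)&(Q[...,2]<.057)
    for nm,k in(("hub",hb),("lug",lg),("knob",kb),("fin",fn)): q=Q[k]*1e3; print(n,nm,k.sum(),q.mean(0).round(1) if k.any() else 0)
E
```

```text
time_s: 7.47
tcp_pos: [0.5735, 0.1659, 0.1458]
eef_rot: [-179.9, -20.0, -5.6]
contact_force: [0.2, 0.4, -0.1]
gripper_width: 0.0421
gripper_force: 0.0
time_s: 7.97
tcp_pos: [0.5431, 0.1694, 0.232]
eef_rot: [-179.7, -20.1, -5.6]
contact_force: [0.4, -0.5, 0.6]
gripper_width: 0.0503
gripper_force: 0.0
t 7.9667 head [ 20.   45.6 110.5] F [ 0.7 -0.5  0.3] w 0.0503 0.0 J [ 47.  -0. -37.  23. -43.  22.]
[-0.018,0.226,0.033,-0.3,-5.1,-0.1],
[-0.002,0.226,0.093,-0.3,-5.1,-0.1],
scene hub 39 [-0.2 -3.4 11.2]
scene lug 80 [  0.4 -64.6  13. ]
scene knob 111 [-1.6 38.7 49.9]
scene fin 36 [   0.2 -180.3   53.7]
top hub 33 [ 4.  -0.2 10.5]
top lug 85 [  2.3 -60.6  12.5]
top knob 46 [ 6.2 44.7 39.9]
top fin 42 [   0.7 -176.3   53.2]
```

Scaled: 0.224 m / 0.6 = 0.3733, 0.03 m / 0.6 = 0.05, -5 degrees / 180 = -0.0278.

```bash
echo '[[[-0.005,0.05,0,0,-0.0056,0],[-0.01,0.1,0,0,-0.0111,0],[-0.015,0.15,0,0,-0.0167,0],[-0.02,0.2,0,0,-0.0222,0],[-0.03,0.25,0.0167,0,-0.0278,0],[-0.03,0.3,0.0333,0,-0.0278,0],[-0.03,0.35,0.05,0,-0.0278,0],[-0.03,0.3733,0.055,0,-0.0278,0],[-0.03,0.3733,0.055,0,-0.0278,0],[-0.03,0.3733,0.055,0,-0.0278,0]]]' | python3 drive.py 0.036; python3 - <<'E'
from pl import *; from plant import r, capture
rel(r,[pose(0,-.178,20,.1),pose(0,-.178,20,.04)])
EOF=0
E
```

```text
time_s: 8.9
tcp_pos: [0.5151, -0.0548, 0.1915]
eef_rot: [-179.9, -14.9, -5.7]
contact_force: [-0.4, 0.8, -0.3]
gripper_width: 0.0361
gripper_force: 0.0
t 8.9 head [  -8.5 -180.2   81. ] F [-0.5  0.8  0.1] w 0.0361 0.0 J [ 20.  -2. -37.  10. -41.  57.]
[0.001,-0.002,-0.002,-0.0,0.1,-0.2],
[0.022,-0.002,0.054,-0.0,0.1,-0.2],
```

Scaled: 0.054 m / 0.6 = 0.09, 0.042 m / 0.6 = 0.07.

```bash
echo '[[[0.0117,-0.0033,0.0233,0,0,0],[0.0233,-0.0033,0.0467,0,0,0],[0.03,-0.0033,0.07,0,0,0],[0.0367,-0.0033,0.09,0,0,0],[0.0367,-0.0033,0.09,0,0,0],[0.0367,-0.0033,0.09,0,0,0]]]' | python3 drive.py; python3 - <<'E'
from pl import *; from plant import r, capture
rel(r,[pose(0,-.178,20,.04)])
c=capture("scene");d=capture("top")
cv2.imwrite("pics/fin.png",np.hstack([cv2.resize(x["frame"][130:290,230:370,::-1],None,fx=2.8,fy=3) for x in(c,d)]))
E
```

```text
time_s: 9.4
tcp_pos: [0.5505, -0.0544, 0.1454]
eef_rot: [-179.9, -14.9, -5.5]
contact_force: [0.7, 0.4, 0.4]
gripper_width: 0.0358
gripper_force: 0.0
t 9.4 head [  -6.  -176.4   23.1] F [ 0.8  0.4 -0.1] w 0.0358 0.0 J [ 19.   5. -38.  11. -34.  58.]
[-0.000,0.002,0.001,-0.1,0.1,-0.0],
```

View pics/fin.png

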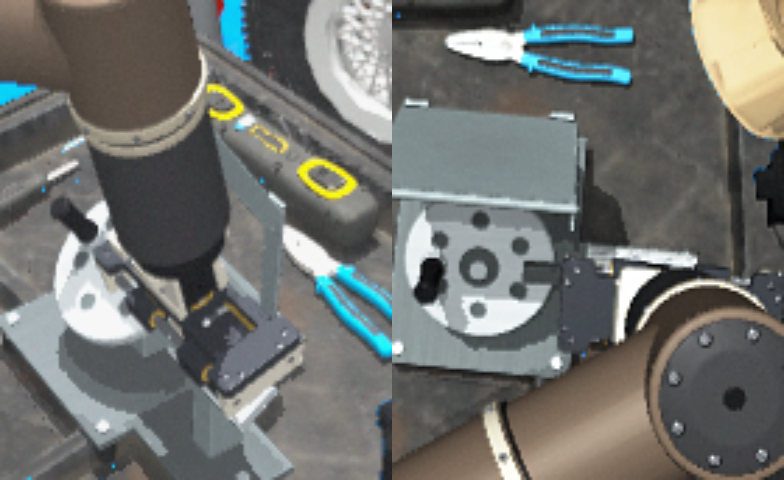

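The picture shows the fingers straddling the fin (left half (235,340)), with the lug still square and the knob at (430,280) on the right. Push in +y, which is tool −y.

Scaled: -0.048 m / 0.6 = -0.08, -0.044 m / 0.6 = -0.0733.

```bash
echo '[[[0,-0.0083,0,0,0,0],[0,-0.0167,0,0,0,0],[0,-0.025,0,0,0,0],[0,-0.0333,0,0,0,0],[0,-0.0417,0,0,0,0],[0,-0.05,0,0,0,0],[0,-0.0583,0,0,0,0],[0,-0.0667,0,0,0,0],[0,-0.0733,0,0,0,0],[0,-0.08,0,0,0,0]]]' | python3 drive.py;  python3 -c "
from pl import *; from plant import r, capture
rel(r,[])"; echo '[[[0,-0.0033,0,0,0,0],[0,-0.0067,0,0,0,0],[0,-0.0083,0,0,0,0],[0,-0.0083,0,0,0,0]]]' | python3 drive.py;  python3 -c "
from pl import *; from plant import r, capture
rel(r,[])"
```

```text
time_s: 10.33
tcp_pos: [0.5556, -0.0066, 0.1463]
eef_rot: [-179.9, -15.0, -5.6]
contact_force: [0.9, -2.0, 0.3]
gripper_width: 0.036
gripper_force: 0.8
t 10.3333 head [  -5.2 -128.3   23.5] F [ 1.1 -1.9 -0.3] w 0.036 0.8435371331870556 J [ 24.   5. -38.  13. -34.  50.]
time_s: 10.67
tcp_pos: [0.5559, -0.0019, 0.1462]
eef_rot: [-179.9, -15.0, -5.6]
contact_force: [-0.0, -0.9, -0.7]
gripper_width: 0.036
gripper_force: 0.0
t 10.6667 head [  -5.3 -123.6   23.5] F [-0.3 -0.9 -0.6] w 0.036 0.0 J [ 25.   5. -38.  13. -34.  49.]
```

Scaled: -0.003 m / 0.6 = -0.005, -0.0015 m / 0.6 = -0.0025.

```bash
for k in 1 2; do echo '[[[0,-0.0025,0,0,0,0],[0,-0.005,0,0,0,0],[0,-0.005,0,0,0,0]]]' | python3 drive.py >/dev/null;  python3 -c "
from pl import *; from plant import r, capture
rel(r,[])"; done
```

```text
t 10.9167 head [  -5.4 -120.9   23.5] F [ 0.5 -1.1 -1.6] w 0.0358 0.7106972672045231 J [ 25.   5. -38.  13. -34.  49.]
t 11.1667 head [  -5.6 -120.5   23.5] F [  6.4 -18.2  -7.4] w 0.036 8.954645991325378 J [ 25.   5. -39.  14. -34.  49.]
```

At the end stop (18 N). Back off and lift clear.

Scaled: 0.14 m / 0.6 = 0.2333, 0.11 m / 0.6 = 0.1833.

```bash
echo '[[[0,0.0083,0,0,0,0],[0,0.02,0,0,0,0],[0,0.02,0,0,0,0],[0,0.02,-0.0333,0,0,0],[0,0.02,-0.075,0,0,0],[0,0.02,-0.1167,0,0,0],[0,0.0333,-0.1583,0,0,0],[0,0.0833,-0.1667,0,0,0],[0,0.1333,-0.1667,0,0,0],[0,0.1833,-0.1667,0,0,0],[0,0.2333,-0.1667,0,0,0],[0,0.2333,-0.1667,0,0,0]]]' | python3 drive.py; python3 - <<'E'
from pl import *; from plant import r, capture
rel(r,[])
o=[]
for n in("scene","top"):
    c=capture(n); Q=(cloud(c)-O)@H; f=c["frame"].max(2); rr=np.hypot(Q[...,0],Q[...,1])
    lg=(rr<.085)&(rr>.04)&(Q[...,2]>.008)&(Q[...,2]<.018)&(Q[...,1]<-.03)&(abs(Q[...,0])<.03)
    fn=(f<75)&(abs(Q[...,0])<.03)&(Q[...,1]<-.1)&(Q[...,1]>-.2)&(Q[...,2]>.051)&(Q[...,2]<.057)
    for nm,k in(("lug",lg),("fin",fn)): print(n,nm,k.sum(),(Q[k]*1e3).mean(0).round(1) if k.any() else 0)
    o.append(cv2.resize(c["frame"][130:290,210:350,::-1],None,fx=2.8,fy=3))
cv2.imwrite("pics/end.png",np.hstack(o))
E
```

```text
time_s: 12.17
tcp_pos: [0.5166, -0.1362, 0.2428]
eef_rot: [-179.8, -15.0, -5.7]
contact_force: [0.1, 0.7, -1.1]
gripper_width: 0.0362
gripper_force: 0.0
t 12.1667 head [  28.6 -261.1  117.7] F [-0.6  0.7 -0.9] w 0.0362 0.0 J [  9.  -3. -29.   5. -49.  73.]
scene lug 76 [  0.6 -64.2  12.8]
scene fin 40 [  -2.1 -137.1   53.6]
top lug 85 [  2.2 -60.5  12.8]
top fin 44 [  -2.  -131.9   52.9]
```

View pics/end.png

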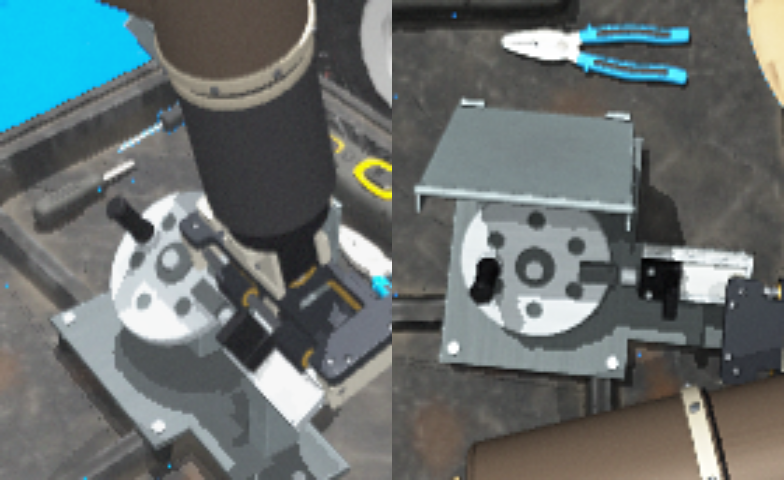

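The picture shows the carriage home with the nose at (630,275), close to the lug at (598,275). The lug is square and the arm is clear, so I hand the job in.

```bash
python3 -c "
from plant import r, capture
print(r.close_job())"
```

```text
the job is handed in; nothing more can be done
None
```

I wound the wheel clockwise past the pickup and on one full turn, parked the lug square to the nose (about 0.02 rad off by camera), pushed the carriage to its end stop, backed the arm clear, and handed the job in at about 12 s; no verdict was returned.

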